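# Seat a hook rail in the drilling jig and clamp it

## Task

Get the dark wooden hook rail ready for drilling: push it along the board of the drilling jig until its long edge lies flush against the long fence and its end touches the end stop, then push the red-handled toggle lever upright so that the clamp pad comes down onto the rail. Nothing needs gripping: push with the fingertips or the outside of the fingers, do not lift the rail off the board, and leave the things lying around undisturbed.

Things in the scene. Friction and masses are not known exactly. Their poses are not given: they have to be found in the camera images.
- jig: Drilling jig, screwed fast to the bench: pale wooden board 260 (x) x 170 (y) x 18 mm thick. Origin: centre of its underside, on the bench; z up. Offsets called 'jig frame' use these axes. Yaw about 90 +-12 degrees: its +x points to the robot's left, its -y away from the robot. Fence on the far side, end stop on the left, red-handled toggle clamp on the near side.
- fence_face (a point): Foot of the fence's working face, midway (jig frame 0, -59, 18 mm). The fence is a wooden bar along the jig's x, from x = -120 to 120 and y = -59 to -81, its top 48 mm above the bench; the face looks to +y, towards the robot.
- stop_face (a point): Foot of the end stop's working face, midway (jig frame 101, -3, 18 mm). The stop is a wooden bar from x = 101 to 123 and y = -53 to 47 in the jig frame, its top 48 mm above the bench; the face looks to the jig's -x.
- rail: Dark walnut hook rail, the workpiece: flat strip 220 (x) x 50 (y) x 12 mm, about 0.11 kg, two holes and two pale crosses. Origin: centre of its underside; x along it towards the end stop, -y towards the fence. Starts loose, flat on the jig's board (underside 18, top 30 mm above the bench), within 4 degrees of the jig's x, 8 to 22 mm off the fence at mid-length, 15 to 35 mm off the stop. Slides under 2 N.
- rail_stop_end (a point): Centre of the rail's end face that belongs against the end stop (rail frame 110, 0, 6 mm).
- rail_left_corner (a point): Fence-side edge of the rail at its end-stop end (rail frame 110, -25, 6 mm).
- rail_right_corner (a point): Fence-side edge of the rail at its other end (rail frame -110, -25, 6 mm).
- jig_toggle_lever (a joint): Angle of the L-shaped toggle lever, 0 to 1.31 rad. At 0 the red handle is upright and the clamp arm level over the board, reaching to the fence; growing values lean the handle to the jig's +y (to the robot) and raise arm and pad. Starts at 0.80 to 1.05. Comes to rest on the seated rail at about 0.075. Turns with about 1 N at the handle's end; hinge friction keeps it where left (below 1.1 rad).
- lever_hinge (a point): Hinge of the toggle lever: axis along the jig's x (jig frame -55, 42, 47 mm), in a fixed steel bracket from x = -66 to -44, y = 24 to 60, top at 55 mm. The clamp arm is 12 mm wide (x) and reaches 87 mm from the hinge; the black pad under it is 16 mm across, 80 mm from the hinge, its face 23 mm below the hinge at angle 0.
- handle_end (a point): Middle of the free end of the red handle, a round bar 17 mm thick and 62 mm long that runs from here down to the steel lever. At angle 0 it is at jig frame -55, 53, 158 mm (11 mm outside and 111 mm above the hinge); it turns with the lever.
- drill: Cordless drill, 238x67x202 mm, standing to the left; bystander. Origin at the centre of its underside.
- screw_jar: Jar of screws with a red lid, 66 mm across, 95 mm tall, to the left of the jig; bystander. Origin at the centre of its underside.
- tape_measure: Yellow and black tape measure, 38x74x65 mm, standing on the bench; bystander. Origin at the centre of its underside.
- folding_rule: Yellow folding rule, 16x235x14 mm, lying on the bench; bystander. Origin at the centre of its underside.
- sanding_block: Black sanding block, 67x112x39 mm, lying on the bench to the right; bystander. Origin at the centre of its underside.
- pencil: Red carpenter's pencil, 166x8x7 mm, lying on the bench in front of the jig, on the left of the clamp; bystander. Origin at the centre of its underside.
Mind the look-alikes: they are no part of the job. What is shaped like the rail but orange is not meant.

How it is judged:
By the outcome, as a careful person would: the job done as asked, in the order asked, and still so for the second after the job is handed in, with the robot touching nothing.
It also fails if it takes over 69 s, if anything falls off the work surface, if the arm or the gripper's body presses on something with over 40 N, if the wrist force passes 120 N, or if a joint passes its speed limit or range.

## Robot

A 7-joint arm with a two-finger parallel gripper is mounted at the origin on a cart in front of the work surface, level with it; the furniture and walls round the work are solid. World frame = base frame: x ahead of the robot, y to its left, z up, the work surface at z = 0. Lengths are in m, angles in rad, forces in N, time in s.
With the tool pointing down it reaches from about 0.425 to 0.875 m from the base axis. Payload 4.7 kg.
Tool frame: the origin (TCP) lies on the centre line of the jaws, within the pads' length; the fingertips stand ahead of it and the grasp point (between the pads) lies 2 mm behind it (nose_length is the z of the fingertips in the tool frame, in m); z points along the fingers, y is the line along which they close (so a half turn about z gives the same grasp; the last joint's range is limited). The gripper opens to 87 mm and grips with 3 to 60 N. Pads are 19 mm wide; open, the fingers measure 117 mm over their backs; the gripper's body (75 mm by 190 mm) begins 51 mm behind the grasp point.
Start: joints at [1.206, 0.321, -0.07, 1.45, 0.023, 1.371, -0.057], TCP at [0.24, -0.604, 0.24] pointing down, gripper open.
Joint ranges: [-2.86, 2.86], [-0.3, 2.09], [-1.38, 1.24], [0.06, 2.45], [-1.56, 4.7], [0.09, 2.05], [-2.69, 2.69]. Speed limits (rad/s): [2.57, 2.57, 3.14, 3.14, 3.14, 3.14, 3.14].

## Interface

Orientations are given as a rotation vector (axis times angle).
In Python, from bench import * gives the robot as it stands.
- The arm moves only by the tool send_rows, never from a script. Its arguments are lists of equal length, an entry for each row: "xyz": the shift along the tool's x, y, z in mm, a list of three; "dr": the turn, a rotation vector about the tool's x, y, z in rad, a list of three. A call has exactly 10 rows; each row is the pose to reach, as a shift and turn from the pose commanded when the call began, along the tool's axes at that moment; what a row does not reach only later rows make up. A row lasts 1/12 s, in which the tool goes at most 41.7 mm and 7.16 degrees, less where a joint would pass 70% of its speed; a pose out of reach is approached as far as the arm can. A call with a gripper value outside its range is refused whole. "jaw" is the finger opening in mm, from 0 to 87, set as the call begins (left out, the last holds). The fingers move at their own pace and stop on an object; "grip_force" is the grip in N (left out, the last holds). Time passes only in rows, so rows that repeat a pose let the fingers close, or fill a call up. It gives the time, the measured TCP pose, the force, the opening and the grip force at its end, in the units of the state.
- get_state(): the state, without advancing time (a new reading comes with each control period).
- get_image(name): name is "side" or "top" or "wrist"; returns the picture (384x512x3 uint8, red, green, blue); there is no depth.
- calibration(name): a dict with "vfov" (degrees; the focal length in pixels is half the picture's height over the tangent of half this angle, whatever the lens; pixels are square), "cx", "cy" (the principal point, pixels), "k1" (the pictures are not rectified: a ray, as slopes to the right and down, at radius r is drawn at 1 + k1 r^2 times it, then the intrinsics apply), "rvec" (rotation vector, rad) and "tvec" (3), from world to camera coordinates, as OpenCV has them; the wrist camera has in their place "hand_eye" (4x4, takes a point from camera to tool coordinates, whose origin is the TCP and whose axes are the flange's). Camera axes: x right, y down, z forward; pixel columns grow to the right and rows downward; lengths in m; the calibration is good to about 2 mm. A picture is of the moment at which its call begins: read the wrist's pose just before it. calibration takes no time and is no camera call.
- close_job(): hands the job in; it is judged then, once.
The state is a dict: "time": time; "joint_positions": joint angles; "qd": joint speeds; "joint_torque": joint torques, N m; "position": TCP position; "tool_rot": TCP orientation; "ft_force": force on the tool from outside, world axes, zero at the start; "torque": the same for the moment, N m; "grip_width": opening from 0.0 (shut) to 1.0 (fully open); "grip_force": force on a finger pad.
Only numpy, scipy, OpenCV 4.12 (cv2) and the standard library are available. Lean on these libraries where they do the work, as an engineer would, in place of code of your own. Each camera call takes 0.05 s, during which the arm holds its last target. There are 200 camera calls.

## Working session

There is one attempt and no reset: what is moved stays moved. The work goes in short steps, Python scripts to look and compute and a tool call to move; the robot and the scene stay as the last step left them, time stands still between calls to the robot, and variables do not carry over. Pictures are saved under pics/ and viewed, at most 11 in all, crops included, and the job is handed in when it is done.

Besides the shell and the picture viewer there is one more tool, called as name(argument=value, ...) on one line, values as JSON. send_rows: Moves the arm, as the interface text tells. Its arguments: {"type":"object","properties":{"xyz":{"type":"array"},"dr":{"type":"array"},"jaw":{"type":"number"},"grip_force":{"type":"number"}},"required":["xyz","dr"]}

```bash
mkdir -p pics; cat > h.py <<'E'
from bench import *
import numpy as np, cv2
from scipy.spatial.transform import Rotation as R
def cam(n):
    c=calibration(n); f=192/np.tan(np.radians(c["vfov"])/2)
    if "rvec" in c:
        Rm=R.from_rotvec(c["rvec"]).as_matrix(); t=np.array(c["tvec"])
    else:
        s=get_state(); T=np.eye(4); T[:3,:3]=R.from_rotvec(s["tool_rot"]).as_matrix(); T[:3,3]=s["position"]
        M=np.linalg.inv(T@np.array(c["hand_eye"])); Rm,t=M[:3,:3],M[:3,3]
    return c,f,Rm,t
def ray(C,uv):
    c,f,Rm,t=C; d=np.array([(uv[0]-c["cx"])/f,(uv[1]-c["cy"])/f]); p=d.copy()
    for _ in range(20): p=d/(1+c["k1"]*(p@p))
    return -Rm.T@t, Rm.T@np.array([p[0],p[1],1])
def onz(C,uv,z):
    o,d=ray(C,uv); return o+d*(z-o[2])/d[2]
def proj(C,X):
    c,f,Rm,t=C; p=Rm@np.array(X)+t; s=p[:2]/p[2]; s=s*(1+c["k1"]*(s@s)); return s*f+[c["cx"],c["cy"]]
def shot(n,fn):
    C=cam(n); im=get_image(n); cv2.imwrite("pics/"+fn,im[:,:,::-1]); return C,im
E
python3 - <<'E'
from h import *
s=get_state(); print({k:np.round(v,3) for k,v in s.items()})
for n in("top","side"):
    C,im=shot(n,n+"0.png"); print(n,-C[2].T@C[3],C[0])
print(calibration("wrist"))
import bench; print([x for x in dir(bench) if x[0]!='_'])
try: print(nose_length)
except Exception as e: print(e)
a=cv2.imread("pics/top0.png");b=cv2.imread("pics/side0.png")
E
```

```text
{'time': np.float64(0.0), 'joint_positions': array([ 1.206,  0.322, -0.07 ,  1.452,  0.023,  1.371, -0.057]), 'qd': array([-0.001, -0.   ,  0.001,  0.001,  0.   , -0.001,  0.001]), 'joint_torque': array([ 0.0000e+00, -4.9129e+01, -4.0400e-01, -3.1252e+01, -6.4000e-02,
        4.4000e-02,  0.0000e+00]), 'position': array([ 0.24 , -0.603,  0.238]), 'tool_rot': array([-3.084e+00, -5.910e-01,  1.000e-03]), 'ft_force': array([-0.6  ,  0.378,  0.76 ]), 'torque': array([-0.007, -0.007,  0.05 ]), 'grip_force': np.float64(0.0), 'grip_width': np.float64(0.998)}
top [0.33230158 0.02576117 1.22798512] {'vfov': 55.43726820010296, 'cx': 251.42967452271822, 'cy': 190.0080189180485, 'k1': -0.08697640731929912, 'rvec': array([ 2.10791883, -2.1579375 ,  0.16710121]), 'tvec': array([0.04417318, 0.52670415, 1.1574398 ])}
side [-0.10308747  1.00754373  0.92529435] {'vfov': 52.86211302962588, 'cx': 252.0512718468067, 'cy': 187.4305959335504, 'k1': -0.05161398328644994, 'rvec': array([ 0.72763445, -2.48483235,  1.29271378]), 'tvec': array([0.44167514, 0.23729529, 1.27693188])}
{'vfov': 65.42064725611893, 'cx': 252.8433516074655, 'cy': 187.91664553227162, 'k1': -0.07943289023746067, 'hand_eye': array([[ 1.04692291e-03, -9.65306920e-01, -2.61115787e-01,
         7.27392008e-02],
       [ 9.99999384e-01,  1.10712730e-03, -8.34701445e-05,
        -1.11960754e-04],
       [ 3.69662723e-04, -2.61115538e-01,  9.65307484e-01,
        -1.45076962e-01],
       [ 0.00000000e+00,  0.00000000e+00,  0.00000000e+00,
         1.00000000e+00]])}
['MotionError', 'calibration', 'close_job', 'get_image', 'get_state', 'nose_length']
0.017
```

View pics/top0.png

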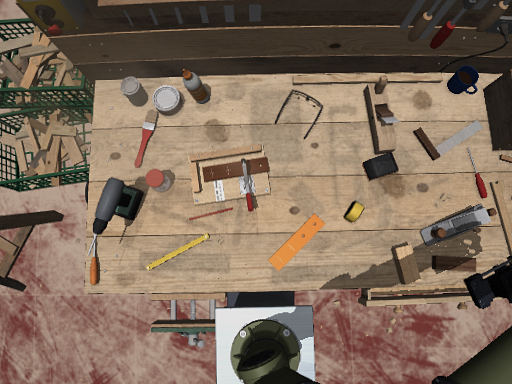

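View pics/side0.png

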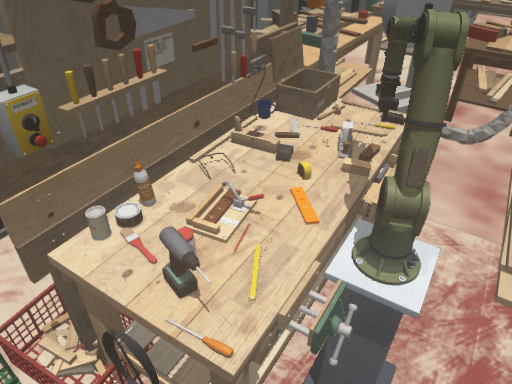

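The top view shows the jig around px (230,175): fence along (190,157)–(262,150), stop at (196,178), dark rail at (235,169) and lever with its red handle at (249,200). Possible mix-ups are the orange strip (298,241), the pencil (210,213), the brush (146,140) and the screwdriver (480,185). I choose the dark strip on the board and check it in one close crop.

```bash
python3 - <<'E'
from h import *
C=cam("top"); a=cv2.imread("pics/top0.png")
cv2.imwrite("pics/crop0.png",cv2.resize(a[140:220,180:280],None,fx=7,fy=7,interpolation=cv2.INTER_CUBIC))
for n,uv,z in [("rail",(236,169),.03),("fenceL",(190,157),.048),("fenceR",(262,148),.048),("handle",(250,208),.12),("jar",(154,178),.095),("pencilL",(190,219),0),("pencilR",(232,207),0)]:
    print(n,onz(C,uv,z).round(3))
E
```

```text
rail [0.602 0.082 0.03 ]
fenceL [0.643 0.234 0.048]
fenceR [ 0.668 -0.007  0.048]
handle [0.459 0.037 0.12 ]
jar [0.565 0.341 0.095]
pencilL [0.441 0.242 0.   ]
pencilR [0.478 0.099 0.   ]
```

View pics/crop0.png

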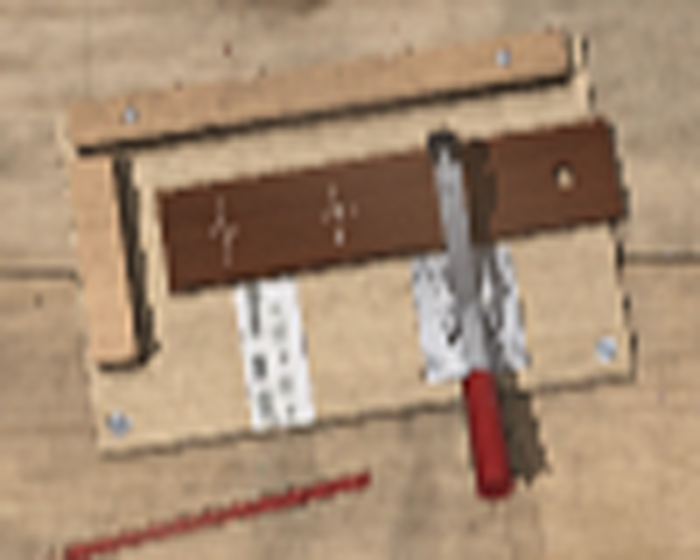

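The crop confirms the dark strip on the pale board, left of and under the raised clamp arm, with gaps to both fence and stop. Next I move over the jig for a wrist view.

```bash
cat >> h.py <<'E'
def goto(X,yaw,tilt=None):
    "xyz mm and dr for tool pointing down with tool y axis at world yaw"
    s=get_state(); R0=R.from_rotvec(s["tool_rot"]).as_matrix()
    y=np.array([np.cos(yaw),np.sin(yaw),0]); z=np.array([0,0,-1.]); T=np.c_[np.cross(y,z),y,z]
    print("shift",(R0.T@(np.array(X)-s["position"])*1000).round(1),"dr",R.from_matrix(R0.T@T).as_rotvec().round(3))
E
python3 - <<'E'
from h import *
print(R.from_rotvec(get_state()["tool_rot"]).as_matrix().round(3))
for y in(np.radians(6),np.radians(186)): goto([.54,.06,.30],y)
E
```

```text
[[ 0.929  0.37  -0.001]
 [ 0.37  -0.929  0.002]
 [-0.    -0.002 -1.   ]]
shift [ 524.  -505.7  -60.6] dr [-2.000e-03 -1.000e-03 -1.297e+00]
shift [ 524.  -505.7  -60.6] dr [-1.000e-03  2.000e-03  1.845e+00]
```

send_rows(xyz=[[26,-25,-3],[52,-50,-6],[78,-75,-9],[104,-100,-12],[130,-125,-15],[156,-150,-18],[182,-175,-21],[208,-200,-24],[234,-225,-27],[260,-250,-30]], dr=[[0,0,-0.06],[0,0,-0.13],[0,0,-0.2],[0,0,-0.26],[0,0,-0.33],[0,0,-0.39],[0,0,-0.46],[0,0,-0.52],[0,0,-0.59],[0,0,-0.65]], jaw=0)

```text
time: 0.93
position: [0.3896, -0.2737, 0.2694]
tool_rot: [-2.732, -1.55, 0.001]
ft_force: [-0.3, -0.1, 0.6]
grip_width: 0.325
grip_force: 0.0
```

```bash
python3 - <<'E'
from h import *
s=get_state(); print(s["time"],s["position"],s["joint_positions"].round(2))
goto([.54,.06,.30],np.radians(6))
E
```

```text
0.9333 [ 0.38961068 -0.27367721  0.2693919 ] [ 0.94 -0.05 -0.36  1.81 -0.02  1.38  0.04]
shift [363.6 -42.1 -30.7] dr [-0.001  0.    -0.643]
```

send_rows(xyz=[[36,-4,-3],[72,-8,-6],[109,-12,-9],[145,-17,-12],[182,-21,-15],[218,-25,-18],[254,-29,-21],[291,-34,-24],[327,-38,-27],[363,-42,-30]], dr=[[0,0,-0.064],[0,0,-0.128],[0,0,-0.193],[0,0,-0.257],[0,0,-0.32],[0,0,-0.386],[0,0,-0.45],[0,0,-0.514],[0,0,-0.58],[0,0,-0.643]])

```text
time: 1.77
position: [0.5409, 0.0588, 0.2996]
tool_rot: [2.103, 2.334, -0.001]
ft_force: [0.7, -0.6, -0.6]
grip_width: 0.005
grip_force: 0.0
```

send_rows(xyz=[[0,0,0],[0,0,0],[0,0,0],[0,0,0],[0,0,0],[0,0,0],[0,0,0],[0,0,0],[0,0,0],[0,0,0]], dr=[[0,0,0],[0,0,0],[0,0,0],[0,0,0],[0,0,0],[0,0,0],[0,0,0],[0,0,0],[0,0,0],[0,0,0]])

```text
time: 2.6
position: [0.5407, 0.057, 0.2996]
tool_rot: [2.107, 2.33, -0.0]
ft_force: [0.0, 0.1, 0.6]
grip_width: 0.005
grip_force: 0.0
```

```bash
python3 - <<'E'
from h import *
s=get_state(); print(s["time"],s["position"],s["tool_rot"],s["joint_positions"].round(2))
shot("wrist","w1.png")
E
```

```text
2.6 [0.54070253 0.05698203 0.29959002] [ 2.10670586e+00  2.33027436e+00 -1.28991337e-04] [ 0.54  0.12 -0.75  1.6   0.08  1.45 -0.12]
```

View pics/w1.png

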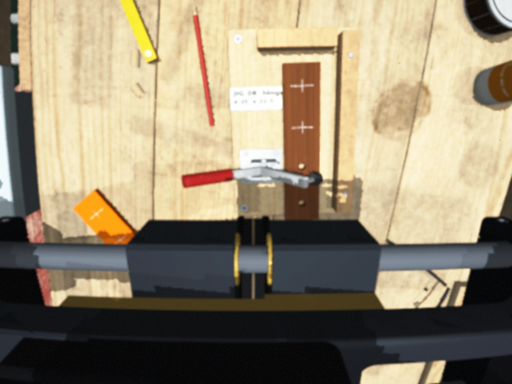

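The wrist view shows the stop (257–337, 28–48), the fence (338–357, 30–210), the rail (283–320, from row 62) and the lever with its handle end at (184,182) and pad at (316,178). I'll measure edges by pixel profile.

```bash
python3 - <<'E'
from h import *
C=cam("wrist"); im=cv2.imread("pics/w1.png")
g=im.astype(int)
for r in (90,140,200): print(r,[tuple(g[r,c]) [::1][2] for c in range(276,364)])
for c in (270,300,325): print(c,[int(g[r,c][2]) for r in range(22,70)])
hsv=cv2.cvtColor(im,cv2.COLOR_BGR2HSV)
h,s,v=hsv[...,0],hsv[...,1],hsv[...,2]
print(hsv[100,290:318:6], hsv[182,200],hsv[60,200])
red=(((h<6)|(h>174))&(s>160)&(v>80)).astype(np.uint8); red[:,:170]=0; red[:150]=0;red[210:]=0; red[:,260:]=0
ys,xs=np.nonzero(red); print("red",xs.min(),xs.max(),ys[xs<xs.min()+3].mean(),cv2.fitLine(np.c_[xs,ys].astype(np.float32),2,0,.01,.01).ravel())
E
```

```text
90 [np.int64(254), np.int64(253), np.int64(253), np.int64(254), np.int64(255), np.int64(247), np.int64(197), np.int64(140), np.int64(135), np.int64(145), np.int64(150), np.int64(157), np.int64(158), np.int64(157), np.int64(152), np.int64(148), np.int64(147), np.int64(147), np.int64(151), np.int64(150), np.int64(148), np.int64(144), np.int64(144), np.int64(144), np.int64(154), np.int64(181), np.int64(195), np.int64(174), np.int64(148), np.int64(141), np.int64(133), np.int64(133), np.int64(139), np.int64(142), np.int64(144), np.int64(144), np.int64(143), np.int64(142), np.int64(143), np.int64(148), np.int64(151), np.int64(150), np.int64(153), np.int64(176), np.int64(223), np.int64(245), np.int64(250), np.int64(250), np.int64(250), np.int64(250), np.int64(250), np.int64(250), np.int64(250), np.int64(250), np.int64(248), np.int64(246), np.int64(243), np.int64(240), np.int64(231), np.int64(177), np.int64(108), np.int64(89), np.int64(97), np.int64(114), np.int64(153), np.int64(213), np.int64(242), np.int64(245), np.int64(243), np.int64(241), np.int64(239), np.int64(235), np.int64(231), np.
[... 3057 characters left out ...]
248, 247, 245, 245]
300 [243, 242, 242, 242, 243, 242, 244, 248, 250, 251, 251, 249, 248, 248, 248, 248, 249, 250, 250, 250, 250, 250, 249, 242, 198, 125, 86, 86, 109, 130, 147, 168, 195, 229, 247, 251, 251, 251, 250, 242, 210, 163, 145, 144, 146, 146, 145, 145]
325 [241, 242, 242, 242, 242, 243, 247, 249, 249, 250, 250, 250, 249, 248, 248, 247, 246, 246, 245, 246, 247, 248, 248, 237, 167, 96, 82, 96, 119, 137, 155, 198, 242, 251, 252, 251, 251, 250, 250, 250, 249, 249, 249, 249, 250, 250, 250, 250]
[[ 11 167 156]
 [ 11 167 151]
 [ 10 170 147]
 [ 11 166 140]
 [ 11 167 145]] [  0 203 191] [  5 153 219]
red 182 232 180.2173913043478 [ 9.8906809e-01 -1.4745972e-01  2.0641959e+02  1.7774677e+02]
```

```bash
python3 - <<'E'
from h import *
C=cam("wrist")
P=lambda l,z:[onz(C,p,z) for p in l]
ft=P([(340.6,90),(338.6,140),(338.7,200)],.048); ff=P([(334.9,90),(333.7,140),(331,200)],.018)
st=P([(270,47.0),(300,46.4),(325,46)],.048); 
rn=P([(282.3,90),(283.2,140),(284,200)],.03); rf=P([(319.6,90),(319.3,140),(319,200)],.03); re=P([(300,62.4)],.03)
for n,l in zip("ft ff st rn rf re".split(),(ft,ff,st,rn,rf,re)): print(n,np.round(l,4)[:,:2].tolist())
ang=lambda l:np.degrees(np.arctan2(l[0][1]-l[-1][1],l[0][0]-l[-1][0]))
print([ang(l) for l in(ft,ff,st,rn,rf)])
for n,p in(("bl",(230,29)),("br",(358,30))): print(n,onz(C,p,.018).round(4))
th=.9
for th in(.8,.9,1.0,1.05):
    print(th,47+111*np.cos(th)-11*np.sin(th),onz(C,(182.5,180.5),(47+111*np.cos(th)-11*np.sin(th))/1000).round(4))
E
```

```text
ft [[0.6446, 0.1626], [0.6526, 0.0991], [0.6673, 0.0166]]
ff [[0.645, 0.1643], [0.6545, 0.096], [0.6656, 0.007]]
st [[0.5487, 0.204], [0.5856, 0.2089], [0.6166, 0.213]]
rn [[0.5717, 0.1554], [0.5812, 0.0895], [0.5934, 0.0035]]
rf [[0.6214, 0.1609], [0.631, 0.0948], [0.6443, 0.0086]]
re [[0.5906, 0.1927]]
[np.float64(98.83695165893899), np.float64(97.4761298202432), np.float64(-172.50606819455842), np.float64(98.11669448893718), np.float64(98.58171812330671)]
bl [0.4947 0.2269 0.018 ]
br [0.6641 0.2451 0.018 ]
0.8 116.44352773764061 [0.4637 0.0409 0.1164]
0.9 107.38211047214142 [0.4617 0.0385 0.1074]
1.0 97.71737511847667 [0.4596 0.0359 0.0977]
1.05 92.6887308344475 [0.4585 0.0346 0.0927]
```

```bash
cat >> h.py <<'E'
yj=np.radians(97.5); ex=np.array([np.cos(yj),np.sin(yj)]); ey=np.array([-ex[1],ex[0]])
O=ex*.030+ey*(-.6035)
def J(x,y,z): return np.r_[O+ex*x/1000+ey*y/1000,z/1000]
def jp():
    s=get_state(); p=s["position"]; d=p[:2]-O; print("t",round(float(s["time"]),2),"jig",(d@ex*1000).round(1),(d@ey*1000).round(1),(p[2]*1000).round(1),"F jig",(s["ft_force"][:2]@ex).round(1),(s["ft_force"][:2]@ey).round(1),s["ft_force"][2].round(1))
E
python3 - <<'E'
from h import *
jp(); goto(J(5,60,39),yj-np.pi/2)
E
```

```text
t 2.65 jig -44.0 59.9 299.6 F jig -0.5 -1.1 0.0
shift [ 49.   -1.5 260.6] dr [ 0.    0.   -0.03]
```

send_rows(xyz=[[16,0,10],[33,-1,30],[49,-1.5,60],[49,-1.5,95],[49,-1.5,130],[49,-1.5,165],[49,-1.5,195],[49,-1.5,225],[49,-1.5,245],[49,-1.5,259]], dr=[[0,0,-0.03],[0,0,-0.03],[0,0,-0.03],[0,0,-0.03],[0,0,-0.03],[0,0,-0.03],[0,0,-0.03],[0,0,-0.03],[0,0,-0.03],[0,0,-0.03]])

```text
time: 3.48
position: [0.5319, 0.107, 0.0375]
tool_rot: [-2.066, -2.362, 0.004]
ft_force: [0.2, -0.1, 0.8]
grip_width: 0.007
grip_force: 0.0
```

send_rows(xyz=[[0,4,0],[0,8,0],[0,12,0],[0,16,0],[0,20,0],[0,23,0],[0,26,0],[0,29,0],[0,32,0],[0,35,0]], dr=[[0,0,0],[0,0,0],[0,0,0],[0,0,0],[0,0,0],[0,0,0],[0,0,0],[0,0,0],[0,0,0],[0,0,0]])

```text
time: 4.32
position: [0.5692, 0.1103, 0.0405]
tool_rot: [-2.071, -2.362, 0.0]
ft_force: [-0.5, -0.0, -0.0]
grip_width: 0.009
grip_force: 0.4
```

```bash
python3 - <<'E'
from h import *
jp(); goto(J(5,6,39),yj-np.pi/2)
E
```

```text
t 4.32 jig 5.0 24.8 40.5 F jig 0.1 0.5 -0.0
shift [-0.  18.8  1.5] dr [-0.  0.  0.]
```

send_rows(xyz=[[0,2,0.5],[0,4,1],[0,6,1],[0,8,1],[0,10,1],[0,12,1],[0,13.5,1],[0,15,1],[0,16,1],[0,17,1]], dr=[[0,0,0],[0,0,0],[0,0,0],[0,0,0],[0,0,0],[0,0,0],[0,0,0],[0,0,0],[0,0,0],[0,0,0]])

```text
time: 5.15
position: [0.5858, 0.1124, 0.0394]
tool_rot: [-2.071, -2.362, 0.001]
ft_force: [-1.1, -0.7, 0.2]
grip_width: 0.008
grip_force: 0.6
```

```bash
python3 - <<'E'
from h import *
jp(); shot("wrist","w2.png")
E
```

```text
t 5.15 jig 4.9 8.1 39.4 F jig -0.5 1.1 0.2
```

View pics/w2.png

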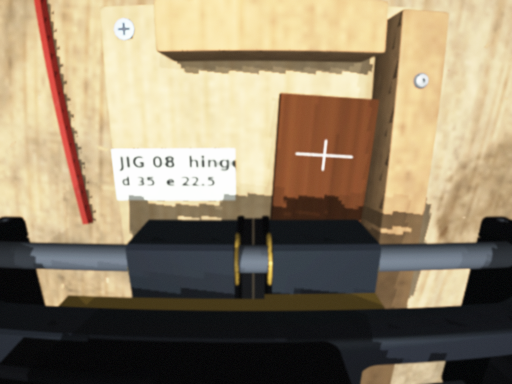

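The wrist view now shows the rail's left end at rows 93+ (277–378). It has nearly reached the fence foot (~380) and is slightly tilted. I keep pressing.

send_rows(xyz=[[0,0.5,0],[0,1,0],[0,1.5,0],[0,2,0],[0,2.5,0],[0,3,0],[0,3.3,0],[0,3.6,0],[0,3.8,0],[0,4,0]], dr=[[0,0,0],[0,0,0],[0,0,0],[0,0,0],[0,0,0],[0,0,0],[0,0,0],[0,0,0],[0,0,0],[0,0,0]])

```text
time: 6.03
position: [0.5898, 0.113, 0.0395]
tool_rot: [-2.071, -2.362, 0.0]
ft_force: [-0.7, -0.9, -0.5]
grip_width: 0.005
grip_force: 0.3
```

```bash
python3 - <<'E'
from h import *
jp()
E
```

```text
t 6.03 jig 5.1 4.0 39.5 F jig -0.8 0.8 -0.5
```

send_rows(xyz=[[0,0.4,0],[0,0.8,0],[0,1.2,0],[0,1.6,0],[0,2,0],[0,2.4,0],[0,2.8,0],[0,3.2,0],[0,3.6,0],[0,4,0]], dr=[[0,0,0],[0,0,0],[0,0,0],[0,0,0],[0,0,0],[0,0,0],[0,0,0],[0,0,0],[0,0,0],[0,0,0]])

```text
time: 6.87
position: [0.5903, 0.1131, 0.0393]
tool_rot: [-2.068, -2.359, 0.011]
ft_force: [-11.5, -3.3, 10.5]
grip_width: 0.004
grip_force: 6.1
```

```bash
python3 - <<'E'
from h import *
jp()
E
```

```text
t 6.87 jig 5.1 3.4 39.3 F jig -1.8 11.8 10.5
```

send_rows(xyz=[[0,-5,0],[0,-14,0],[0,-14,-30],[0,-14,-65],[0,-14,-100],[0,-14,-130],[-20,-5,-138],[-55,10,-138],[-90,24,-138],[-130,34,-138]], dr=[[0,0,0],[0,0,0],[0,0,0],[0,0,0],[0,0,0],[0,0,0],[0,0,0],[0,0,0],[0,0,0],[0,0,0]])

```text
time: 7.7
position: [0.646, -0.0106, 0.1786]
tool_rot: [2.066, 2.363, 0.005]
ft_force: [0.5, 0.8, 1.1]
grip_width: 0.006
grip_force: 0.0
```

send_rows(xyz=[[-35,0,0],[-45,0,0],[-45,0,0],[-45,0,0],[-45,0,0],[-45,0,0],[-45,0,0],[-45,0,0],[-45,0,0],[-45,0,0]], dr=[[0,0,0],[0,0,0],[0,0,0],[0,0,0],[0,0,0],[0,0,0],[0,0,0],[0,0,0],[0,0,0],[0,0,0]])

```text
time: 8.53
position: [0.6504, -0.055, 0.1776]
tool_rot: [2.07, 2.363, -0.0]
ft_force: [0.4, -0.1, 0.6]
grip_width: 0.007
grip_force: 0.0
```

```bash
python3 - <<'E'
from h import *
jp(); C,im=shot("wrist","w3.png"); shot("top","t3.png")
b=im[:,:,::-1]; cv2.imwrite("pics/t3c.png",np.hstack([cv2.resize(b,None,fx=1,fy=1), cv2.resize(cv2.imread("pics/t3.png")[140:220,180:240],(288,384),interpolation=cv2.INTER_CUBIC)]))
goto(J(-168,-34,39),yj-np.pi/2)
E
```

```text
t 8.53 jig -169.4 -34.1 177.6 F jig -0.1 -0.4 0.6
shift [ 1.800e+00 -1.000e-01  1.386e+02] dr [0. 0. 0.]
```

View pics/t3c.png

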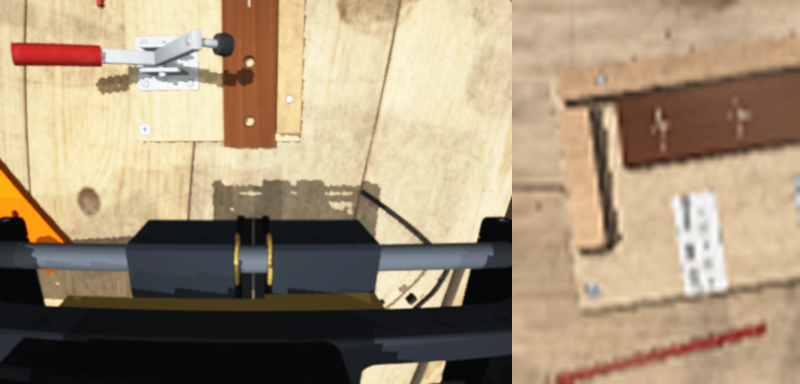

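The rail lies flush along the fence. Its right end is at (223–277, 147) in the wrist view, and there is still a gap to the stop at its left end. I descend behind the right end and push along.

send_rows(xyz=[[0,0,20],[0,0,50],[0,0,80],[0,0,110],[0,0,130],[2,0,138],[5,0,138],[8,0,138],[11,0,138],[14,0,138]], dr=[[0,0,0],[0,0,0],[0,0,0],[0,0,0],[0,0,0],[0,0,0],[0,0,0],[0,0,0],[0,0,0],[0,0,0]])

```text
time: 9.47
position: [0.6499, -0.0409, 0.0417]
tool_rot: [2.069, 2.36, 0.003]
ft_force: [0.4, -0.8, 0.1]
grip_width: 0.007
grip_force: 0.0
```

```bash
python3 - <<'E'
from h import *
jp(); C=cam("wrist")
E
```

```text
t 9.47 jig -155.4 -35.5 41.7 F jig -0.8 -0.3 0.1
```

send_rows(xyz=[[2,0,1],[5,0,1],[8,0,1],[11,0,1],[14,0,1],[16,0,1],[18,0,1],[20,0,1],[21,0,1],[22,0,1]], dr=[[0,0,0],[0,0,0],[0,0,0],[0,0,0],[0,0,0],[0,0,0],[0,0,0],[0,0,0],[0,0,0],[0,0,0]])

```text
time: 10.3
position: [0.6457, -0.0198, 0.0385]
tool_rot: [2.071, 2.362, -0.0]
ft_force: [0.2, -0.5, 0.7]
grip_width: 0.002
grip_force: 0.5
```

send_rows(xyz=[[0.4,0,0],[0.8,0,0],[1.2,0,0],[1.6,0,0],[2,0,0],[2.4,0,0],[2.8,0,0],[3.2,0,0],[3.6,0,0],[4,0,0]], dr=[[0,0,0],[0,0,0],[0,0,0],[0,0,0],[0,0,0],[0,0,0],[0,0,0],[0,0,0],[0,0,0],[0,0,0]])

```text
time: 11.13
position: [0.6452, -0.0167, 0.0385]
tool_rot: [2.071, 2.361, -0.001]
ft_force: [0.4, -2.1, 0.1]
grip_width: 0.009
grip_force: 1.6
```

```bash
python3 - <<'E'
from h import *
jp()
E
```

```text
t 11.13 jig -130.7 -34.0 38.5 F jig -2.1 -0.1 0.1
```

send_rows(xyz=[[0.4,0,0],[0.8,0,0],[1.2,0,0],[1.6,0,0],[2,0,0],[2.4,0,0],[2.8,0,0],[3.2,0,0],[3.6,0,0],[4,0,0]], dr=[[0,0,0],[0,0,0],[0,0,0],[0,0,0],[0,0,0],[0,0,0],[0,0,0],[0,0,0],[0,0,0],[0,0,0]])

```text
time: 11.97
position: [0.6451, -0.0165, 0.0386]
tool_rot: [2.072, 2.356, -0.006]
ft_force: [1.6, -10.4, 2.1]
grip_width: 0.007
grip_force: 4.8
```

```bash
python3 - <<'E'
from h import *
jp()
E
```

```text
t 11.97 jig -130.5 -34.0 38.6 F jig -10.5 -0.3 2.1
```

send_rows(xyz=[[-5,0,0],[-18,0,0],[-18,0,-35],[-18,0,-70],[-18,0,-105],[-18,0,-138],[0,-14,-140],[30,-34,-140],[60,-54,-140],[96,-60,-140]], dr=[[0,0,0],[0,0,0],[0,0,0],[0,0,0],[0,0,0],[0,0,0],[0,0,0],[0,0,0],[0,0,0],[0,0,0]])

```text
time: 12.8
position: [0.5701, 0.0753, 0.1783]
tool_rot: [-2.073, -2.36, 0.003]
ft_force: [1.0, 1.0, -0.8]
grip_width: -0.0
grip_force: 0.0
```

send_rows(xyz=[[35,0,0],[35,0,0],[35,0,20],[35,0,50],[35,0,80],[35,0,110],[35,0,130],[35,0,140],[35,4,140],[35,8,140]], dr=[[0,0,0],[0,0,0],[0,0,0],[0,0,0],[0,0,0],[0,0,0],[0,0,0],[0,0,0],[0,0,0],[0,0,0]])

```text
time: 13.63
position: [0.576, 0.1118, 0.0386]
tool_rot: [-2.07, -2.362, -0.001]
ft_force: [0.2, 0.0, -0.1]
grip_width: 0.003
grip_force: 0.0
```

```bash
python3 - <<'E'
from h import *
jp()
E
```

```text
t 13.63 jig 5.7 17.8 38.6 F jig 0.0 -0.2 -0.1
```

send_rows(xyz=[[0,2,0],[0,4,0],[0,6,0],[0,8,0],[0,10,0],[0,12,0],[0,13.5,0],[0,15,0],[0,16.5,0],[0,18,0]], dr=[[0,0,0],[0,0,0],[0,0,0],[0,0,0],[0,0,0],[0,0,0],[0,0,0],[0,0,0],[0,0,0],[0,0,0]])

```text
time: 14.47
position: [0.5903, 0.1132, 0.038]
tool_rot: [-2.068, -2.359, 0.011]
ft_force: [-12.5, -2.9, 9.1]
grip_width: 0.004
grip_force: 6.1
```

```bash
python3 - <<'E'
from h import *
jp()
E
```

```text
t 14.47 jig 5.1 3.5 38.0 F jig -1.2 12.7 9.1
```

send_rows(xyz=[[0,-5,0],[0,-12,0],[0,-16,-20],[0,-18,-50],[0,-20,-80],[0,-20,-110],[0,-20,-135],[0,-20,-140],[0,-20,-140],[0,-20,-140]], dr=[[0,0,0],[0,0,0],[0,0,0],[0,0,0],[0,0,0],[0,0,0],[0,0,0],[0,0,0],[0,0,0],[0,0,0]])

```text
time: 15.3
position: [0.5737, 0.1107, 0.178]
tool_rot: [2.071, 2.362, -0.001]
ft_force: [-0.6, 0.7, -0.1]
grip_width: 0.003
grip_force: 0.0
```

```bash
python3 - <<'E'
from h import *
jp(); C,im=shot("wrist","w4.png"); cv2.imwrite("pics/w4c.png",cv2.resize(im[0:230,60:460,::-1],None,fx=2,fy=2,interpolation=cv2.INTER_CUBIC))
goto(J(-55,180,140),yj-np.pi/2)
E
```

```text
t 15.3 jig 4.8 20.3 178.0 F jig 0.8 0.5 -0.1
shift [ -59.8 -159.1   37.5] dr [-0.002  0.    -0.   ]
```

View pics/w4c.png

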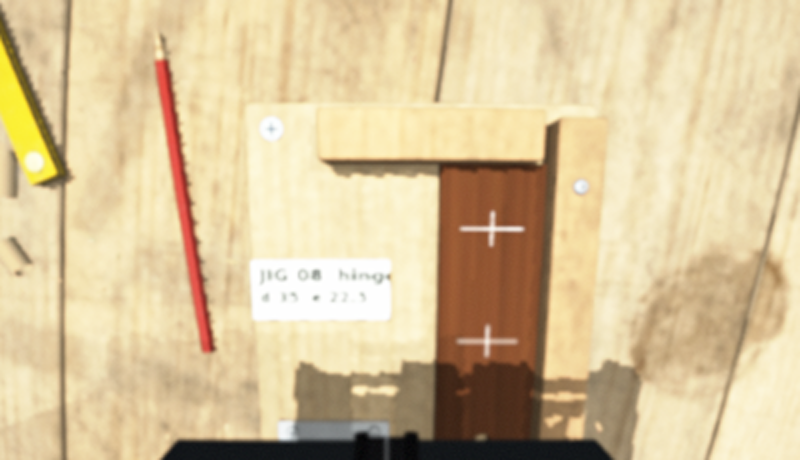

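The rail's end is against the stop at (440–545, 165) and its far edge runs along the fence. Next comes the lever.

send_rows(xyz=[[-8,-20,0],[-18,-44,0],[-28,-70,0],[-38,-95,0],[-48,-120,0],[-56,-138,0],[-59,-148,10],[-59,-148,35],[-59,-148,60],[-59,-148,73]], dr=[[0,0,0],[0,0,0],[0,0,0],[0,0,0],[0,0,0],[0,0,0],[0,0,0],[0,0,0],[0,0,0],[0,0,0]])

```text
time: 16.18
position: [0.432, 0.0325, 0.1019]
tool_rot: [-2.07, -2.359, 0.005]
ft_force: [-0.5, -0.1, -0.3]
grip_width: 0.005
grip_force: 0.0
```

```bash
python3 - <<'E'
from h import *
jp(); print(get_state()["joint_positions"].round(2)); C,im=shot("wrist","w5.png"); _,s=shot("side","s5.png")
cv2.imwrite("pics/c5.png",np.hstack([cv2.resize(im[100:230,100:360,::-1],(400,200)),cv2.resize(s[170:250,180:280,::-1],(400,200+0),interpolation=cv2.INTER_CUBIC)]))
E
```

```text
t 16.18 jig -54.2 170.9 101.9 F jig -0.1 0.5 -0.3
[ 0.63  0.01 -0.76  2.1   0.01  1.04 -0.01]
```

View pics/c5.png

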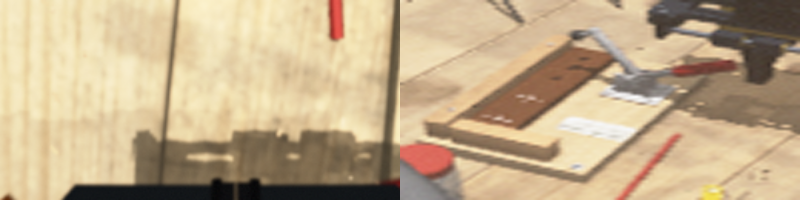

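send_rows(xyz=[[0,3,0],[0,6,0],[0,9,0],[0,12,-4],[0,15,-8],[0,18,-12],[0,22,-16],[0,26,-19],[0,30,-23],[0,34,-26]], dr=[[0,0,0],[0,0,0],[0,0,0],[0,0,0],[0,0,0],[0,0,0],[0,0,0],[0,0,0],[0,0,0],[0,0,0]])

```text
time: 17.12
position: [0.4629, 0.0367, 0.1314]
tool_rot: [-2.066, -2.355, 0.019]
ft_force: [-21.4, -3.0, 17.2]
grip_width: 0.002
grip_force: 11.0
```

```bash
python3 - <<'E'
from h import *
jp(); _,s=shot("side","s6.png")
cv2.imwrite("pics/c6.png",cv2.resize(s[160:250,180:300,::-1],(800,600),interpolation=cv2.INTER_CUBIC))
E
```

```text
t 17.12 jig -54.0 139.7 131.4 F jig -0.2 21.6 17.2
```

View pics/c6.png

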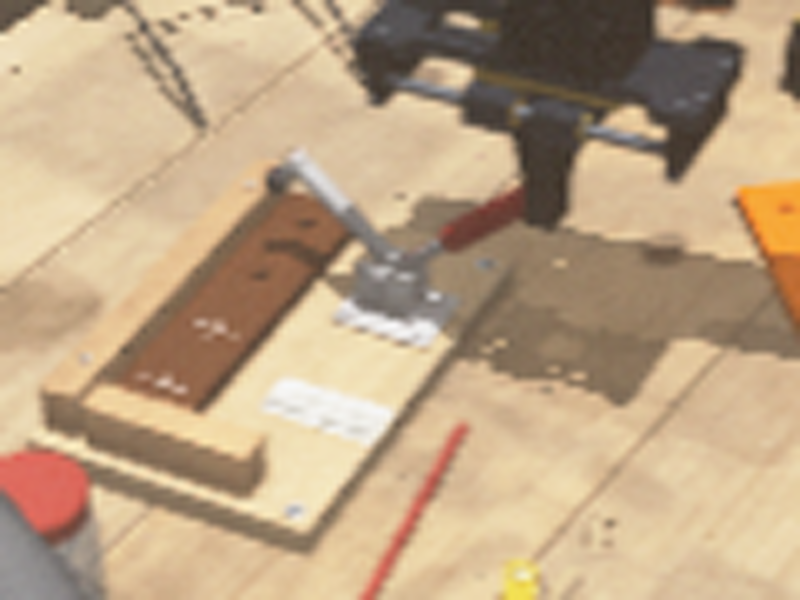

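Handle end (520,195) is touching the finger and the lever has moved only a little. High friction is jamming it because the finger rises too slowly. I'll back off, lower for more overlap, then push along a steeper arc so that friction helps.

send_rows(xyz=[[0,-8,0],[0,-16,4],[0,-16,14],[0,-12,16],[0,-8,16],[0,-5,13],[0,-2,9],[0,1,5],[0,4,1],[0,7,-3]], dr=[[0,0,0],[0,0,0],[0,0,0],[0,0,0],[0,0,0],[0,0,0],[0,0,0],[0,0,0],[0,0,0],[0,0,0]])

```text
time: 18.0
position: [0.4762, 0.0386, 0.1352]
tool_rot: [2.071, 2.362, 0.001]
ft_force: [0.1, -0.0, 0.2]
grip_width: 0.007
grip_force: 0.3
```

```bash
python3 - <<'E'
from h import *
jp()
E
```

```text
t 18.0 jig -53.9 126.3 135.2 F jig -0.1 -0.1 0.2
```

send_rows(xyz=[[0,3,-3],[0,6,-6],[0,9,-9],[0,12,-11],[0,15,-13],[0,18,-15],[0,21,-17],[0,24,-19],[0,27,-20],[0,30,-21]], dr=[[0,0,0],[0,0,0],[0,0,0],[0,0,0],[0,0,0],[0,0,0],[0,0,0],[0,0,0],[0,0,0],[0,0,0]])

```text
time: 18.83
position: [0.5057, 0.0424, 0.1557]
tool_rot: [2.071, 2.362, -0.0]
ft_force: [-0.8, -0.1, -0.1]
grip_width: 0.001
grip_force: 0.4
```

```bash
python3 - <<'E'
from h import *
jp(); _,s=shot("side","s7.png")
cv2.imwrite("pics/c7.png",cv2.resize(s[160:250,180:300,::-1],(800,600),interpolation=cv2.INTER_CUBIC))
E
```

```text
t 18.83 jig -53.9 96.6 155.7 F jig -0.0 0.8 -0.1
```

View pics/c7.png

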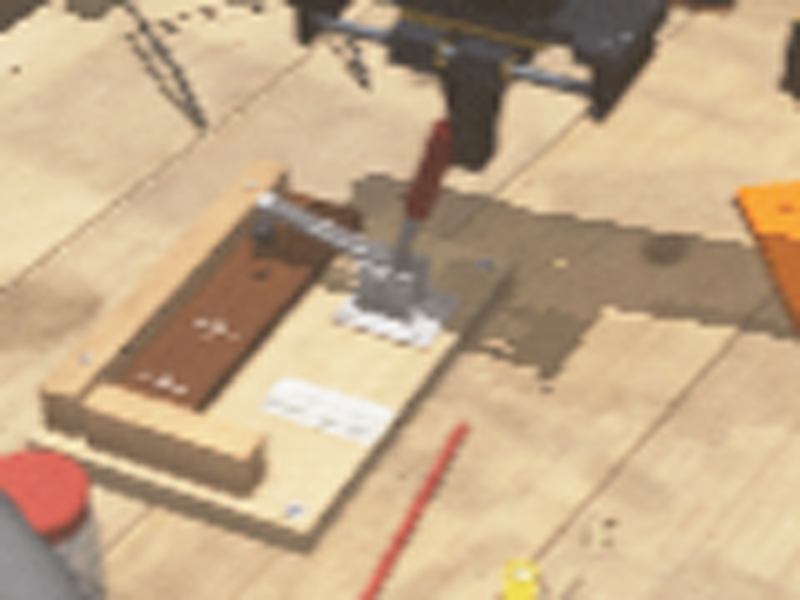

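The handle is nearly upright (430,170) and the pad is coming down (265,235). A few millimetres remain.

send_rows(xyz=[[0,2,-0.5],[0,4,-1],[0,6,-1],[0,7.5,-1.5],[0,9,-1.5],[0,10,-2],[0,11,-2],[0,12,-2],[0,13,-2],[0,14,-2]], dr=[[0,0,0],[0,0,0],[0,0,0],[0,0,0],[0,0,0],[0,0,0],[0,0,0],[0,0,0],[0,0,0],[0,0,0]])

```text
time: 19.72
position: [0.5193, 0.0442, 0.1575]
tool_rot: [2.071, 2.362, -0.0]
ft_force: [-0.1, -0.2, -0.3]
grip_width: 0.009
grip_force: 0.2
```

```bash
python3 - <<'E'
from h import *
jp()
E
```

```text
t 19.72 jig -54.0 82.9 157.5 F jig -0.2 0.1 -0.3
```

send_rows(xyz=[[0,0.6,0],[0,1.2,0],[0,1.8,0],[0,2.4,0],[0,3,0],[0,3.6,0],[0,4.2,0],[0,4.8,0],[0,5.4,0],[0,6,0]], dr=[[0,0,0],[0,0,0],[0,0,0],[0,0,0],[0,0,0],[0,0,0],[0,0,0],[0,0,0],[0,0,0],[0,0,0]])

```text
time: 20.55
position: [0.5214, 0.0445, 0.1574]
tool_rot: [-2.068, -2.358, 0.012]
ft_force: [-15.0, -1.7, 12.7]
grip_width: 0.004
grip_force: 7.5
```

```bash
python3 - <<'E'
from h import *
jp()
E
```

```text
t 20.55 jig -53.9 80.7 157.4 F jig 0.2 15.1 12.7
```

Firm resistance (15 N) means the pad is on the rail. I retreat.

send_rows(xyz=[[0,-4,0],[0,-12,0],[0,-25,0],[0,-40,0],[0,-50,-20],[0,-50,-50],[0,-50,-80],[0,-50,-110],[-30,-50,-130],[-60,-50,-130]], dr=[[0,0,0],[0,0,0],[0,0,0],[0,0,0],[0,0,0],[0,0,0],[0,0,0],[0,0,0],[0,0,0],[0,0,0]])

```text
time: 21.38
position: [0.4862, -0.0198, 0.2929]
tool_rot: [2.059, 2.36, 0.008]
ft_force: [1.2, -0.3, -0.0]
grip_width: 0.008
grip_force: 0.0
```

send_rows(xyz=[[-30,0,0],[-60,0,0],[-90,0,0],[-110,0,0],[-110,0,0],[-110,0,0],[-110,0,0],[-110,0,0],[-110,0,0],[-110,0,0]], dr=[[0,0,0],[0,0,0],[0,0,0],[0,0,0],[0,0,0],[0,0,0],[0,0,0],[0,0,0],[0,0,0],[0,0,0]])

```text
time: 22.22
position: [0.4979, -0.129, 0.2877]
tool_rot: [2.069, 2.364, -0.0]
ft_force: [0.1, 0.6, 0.2]
grip_width: 0.006
grip_force: 0.0
```

```bash
python3 - <<'E'
from h import *
jp(); _,s=shot("side","s8.png"); _,t=shot("top","t8.png")
cv2.imwrite("pics/c8.png",np.hstack([cv2.resize(s[165:245,180:270,::-1],(400,400),interpolation=cv2.INTER_CUBIC),cv2.resize(t[140:220,180:270,::-1],(400,400),interpolation=cv2.INTER_CUBIC)]))
E
```

```text
t 22.22 jig -222.9 126.7 287.7 F jig 0.6 -0.2 0.2
```

View pics/c8.png

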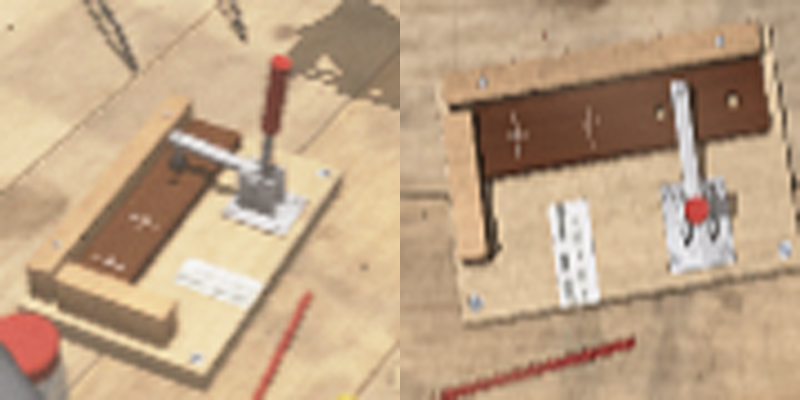

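The final views show the rail flush against fence and stop, the handle upright at (275,95) in the left crop, the pad down on the rail, and the bystanders unmoved. I hand the job in.

```bash
python3 -c "
from bench import *
print(close_job())"
```

```text
the job is handed in; nothing more can be done
None
```

The job is handed in, at about 22 s on the robot's clock: the rail lies flush against the fence with its end on the stop, the toggle lever is upright with the clamp pad down on the rail, and the bystanders in view near the jig (pencil, screw jar) look unmoved.

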